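# Heft out the trimmer with its battery in and put it away

## Task

Two of the three look-alike bronze trimmers in the sloped stand are empty shells; only one has its battery pack in, and you can tell it only by its weight. Find it by hefting them, lay it flat on the floor of the open top drawer without dropping it, beside the guard combs and not on them, then push that drawer gently in until it meets its stop. The other two trimmers must end up lying in the stand as they were; leave the combs in the drawer and the tweezer and oil bottle undisturbed.

Things in the scene. Friction and masses are not known exactly. Their poses are not given: they have to be found in the camera images.
- trimmer_a: Starts in the -y place of the stand. Look-alike trimmer: bronze aluminium body 36 wide (y) x 32 thick (z) x 120 mm, black and steel cutter head. Origin: mid-width, mid-thickness, 62 mm from butt, 86 mm from cutter tips; x to the cutters, z out of the switch side. Closed. Mass 0.17-0.20 kg as empty shell, 0.265-0.31 kg with pack in (just one of the three, not visible from outside; it may shift 4 mm inside).
- trimmer_b: Starts in the middle place of the stand. Look-alike trimmer: bronze aluminium body 36 wide (y) x 32 thick (z) x 120 mm, black and steel cutter head. Origin: mid-width, mid-thickness, 62 mm from butt, 86 mm from cutter tips; x to the cutters, z out of the switch side. Closed. Mass 0.17-0.20 kg as empty shell, 0.265-0.31 kg with pack in (just one of the three, not visible from outside; it may shift 4 mm inside).
- trimmer_c: Starts in the +y place of the stand. Look-alike trimmer: bronze aluminium body 36 wide (y) x 32 thick (z) x 120 mm, black and steel cutter head. Origin: mid-width, mid-thickness, 62 mm from butt, 86 mm from cutter tips; x to the cutters, z out of the switch side. Closed. Mass 0.17-0.20 kg as empty shell, 0.265-0.31 kg with pack in (just one of the three, not visible from outside; it may shift 4 mm inside).
- stand: black stand fixed to the counter, 150 x 270 mm on plan. Origin: centre of its underside; low front at -x. Trimmers lie in it side by side, cutters up towards +x, switch side up, bodies sloping 32 deg (0.559 rad) from level, origins at x = 0, y = -84, 0, +84, z = 82 mm. Each body lies on two cross rails and its butt end against a lip; see point stand_rails.
- stand_rails (a point): the middle trimmer's origin when in place, axes as the stand's. Seen along the body, the rails (12 mm wide) pass under it 45 mm either side of this point, with cheeks 13 mm high and 3 mm clear of each side of the body; the lip rises 14 mm up its butt. Between the rails there is free room beside and 30 mm beneath each body for fingers. Set back, a trimmer may rest a few mm short of the lip.
- drawer_unit: stack of three clear plastic drawers fixed to the counter, 250 deep (x), 240 wide (y), 186 mm high, plus 3 mm lugs on top. Origin: centre of its underside; the drawers open towards its -x; the case's front edge is at x = -125 mm.
- top_drawer (a joint): how far the top drawer is out, in m: 0 = fully home against its hard stop, growing as it opens towards the unit's -x; starts 0.165 to 0.19. Slides with about 1.2 N friction plus 6 N per m/s. The two drawers below are shut and not needed.
- drawer_floor (a point): point on the upper side of the top drawer's floor, moves with the drawer; axes as the unit's. Inside runs x = -125 (back of front panel) to +111 mm, y = -110 to +110 mm; side walls rise 44 mm above the floor, the front panel 52 mm. Shut, the case roof is 51 mm above the floor. Fingertips need room: lay a trimmer down gripped a little above mid-thickness.
- drawer_front (a point): point on the outer face of the top drawer's front panel (4 mm thick), at its mid-width, 33 mm above the drawer floor and 19 mm below the panel's top edge: plain panel, good for pushing; moves with the drawer, axes as the unit's. A steel knob 18 mm across sticks out 16 mm from the panel 21 mm below this point.
- comb_a: black guard comb lying in the top drawer, 34 x 42 x 18 mm high (x, y, z). Origin: centre of its underside.
- comb_b: grey guard comb lying in the top drawer, 34 x 42 x 18 mm high (x, y, z). Origin: centre of its underside.
- tweezer: steel tweezer lying on the counter, about 105 x 12 x 8 mm, long side along its x. Origin: centre of its underside.
- oil_bottle: white bottle of clipper oil standing on the counter, 34 mm across, 95 mm high. Origin: centre of its underside.
Things that resemble listed ones, but are neither listed nor needed, are in the scene too. What is shaped like the trimmer_a but red or yellow is not meant.

How it is judged:
On the way:
1. the trimmer with the battery pack in lies flat and let go on the floor of the top drawer, which is still open ((((x of trimmer_a in the frame of drawer_floor between -0.115 and 0.105 m and y of trimmer_a in the frame of drawer_floor between -0.105 and 0.105 m and z of trimmer_a in the frame of drawer_floor between 0.01 and 0.024 m and angle between the z axis of trimmer_a and the z axis of drawer_floor, either way round below 0.12 rad) and contact force between trimmer_a and drawer_unit above 2.25 N and linear speed of trimmer_a below 0.02 m/s) or ((x of trimmer_b in the frame of drawer_floor between -0.115 and 0.105 m and y of trimmer_b in the frame of drawer_floor between -0.105 and 0.105 m and z of trimmer_b in the frame of drawer_floor between 0.01 and 0.024 m and angle between the z axis of trimmer_b and the z axis of drawer_floor, either way round below 0.12 rad) and contact force between trimmer_b and drawer_unit above 2.25 N and linear speed of trimmer_b below 0.02 m/s) or ((x of trimmer_c in the frame of drawer_floor between -0.115 and 0.105 m and y of trimmer_c in the frame of drawer_floor between -0.105 and 0.105 m and z of trimmer_c in the frame of drawer_floor between 0.01 and 0.024 m and angle between the z axis of trimmer_c and the z axis of drawer_floor, either way round below 0.12 rad) and contact force between trimmer_c and drawer_unit above 2.25 N and linear speed of trimmer_c below 0.02 m/s)) and contact force between the fingers and trimmer_a below 0.05 N and contact force between the fingers and trimmer_b below 0.05 N and contact force between the fingers and trimmer_c below 0.05 N and value of joint top_drawer above 0.1 m), for 0.2 s.
At the end, for the whole second after the job is handed in: The trimmer with the pack rests flat (within 7 degrees) with its full weight on the top drawer's floor; the other two lie in the stand's places (within 10 mm, 6 degrees); top drawer home within 5 mm; both combs flat on its floor; nothing held ((((x of trimmer_a in the frame of drawer_floor between -0.115 and 0.105 m and y of trimmer_a in the frame of drawer_floor between -0.105 and 0.105 m and z of trimmer_a in the frame of drawer_floor between 0.01 and 0.024 m and angle between the z axis of trimmer_a and the z axis of drawer_floor, either way round below 0.12 rad) and contact force between trimmer_a and drawer_unit above 2.25 N and linear speed of trimmer_a below 0.02 m/s and (x of trimmer_b in the frame of stand between -0.012 and 0.012 m and z of trimmer_b in the frame of stand between 0.072 and 0.092 m and y of trimmer_b in the frame of stand between -0.12 and 0.12 m and angle between trimmer_b's own z axis and vertical between 0.459 and 0.659 rad and linear speed of trimmer_b below 0.02 m/s) and (x of trimmer_c in the frame of stand between -0.012 and 0.012 m and z of trimmer_c in the frame of stand between 0.072 and 0.092 m and y of trimmer_c in the frame of stand between -0.12 and 0.12 m and angle between trimmer_c's own z axis and vertical between 0.459 and 0.659 rad and linear speed of trimmer_c below 0.02 m/s)) or ((x of trimmer_b in the frame of drawer_floor between -0.115 and 0.105 m and y of trimmer_b in the frame of drawer_floor between -0.105 and 0.105 m and z of trimmer_b in the frame of drawer_floor between 0.01 and 0.024 m and angle between the z axis of trimmer_b and the z axis of drawer_floor, either way round below 0.12 rad) and contact force between trimmer_b and drawer_unit above 2.25 N and linear speed of trimmer_b below 0.02 m/s and (x of trimmer_a in the frame of stand between -0.012 and 0.012 m and z of trimmer_a in the frame of stand between 0.072 and 0.092 m and y of trimmer_a in the frame of stand between -0.12 and 0.12 m and angle between trimmer_a's own z axis and vertical between 0.459 and 0.659 rad and linear speed of trimmer_a below 0.02 m/s) and (x of trimmer_c in the frame of stand between -0.012 and 0.012 m and z of trimmer_c in the frame of stand between 0.072 and 0.092 m and y of trimmer_c in the frame of stand between -0.12 and 0.12 m and angle between trimmer_c's own z axis and vertical between 0.459 and 0.659 rad and linear speed of trimmer_c below 0.02 m/s)) or ((x of trimmer_c in the frame of drawer_floor between -0.115 and 0.105 m and y of trimmer_c in the frame of drawer_floor between -0.105 and 0.105 m and z of trimmer_c in the frame of drawer_floor between 0.01 and 0.024 m and angle between the z axis of trimmer_c and the z axis of drawer_floor, either way round below 0.12 rad) and contact force between trimmer_c and drawer_unit above 2.25 N and linear speed of trimmer_c below 0.02 m/s and (x of trimmer_a in the frame of stand between -0.012 and 0.012 m and z of trimmer_a in the frame of stand between 0.072 and 0.092 m and y of trimmer_a in the frame of stand between -0.12 and 0.12 m and angle between trimmer_a's own z axis and vertical between 0.459 and 0.659 rad and linear speed of trimmer_a below 0.02 m/s) and (x of trimmer_b in the frame of stand between -0.012 and 0.012 m and z of trimmer_b in the frame of stand between 0.072 and 0.092 m and y of trimmer_b in the frame of stand between -0.12 and 0.12 m and angle between trimmer_b's own z axis and vertical between 0.459 and 0.659 rad and linear speed of trimmer_b below 0.02 m/s))) and value of joint top_drawer below 0.005 m and x of comb_a in the frame of drawer_floor between -0.12 and 0.11 m and y of comb_a in the frame of drawer_floor between -0.11 and 0.11 m and z of comb_a in the frame of drawer_floor between -0.004 and 0.008 m and x of comb_b in the frame of drawer_floor between -0.12 and 0.11 m and y of comb_b in the frame of drawer_floor between -0.11 and 0.11 m and z of comb_b in the frame of drawer_floor between -0.004 and 0.008 m); the robot touches nothing.
It fails at once if the tweezer or the oil bottle is moved more than 20 mm (distance of any of tweezer, oil_bottle from where it was at the start of the episode above 0.02 m).
It fails at once if a trimmer is dropped (falls freely faster than 0.8 m/s, that is from more than about 30 mm) ((linear speed of trimmer_a above 0.8 m/s and contact force between the fingers and trimmer_a below 0.05 N) or (linear speed of trimmer_b above 0.8 m/s and contact force between the fingers and trimmer_b below 0.05 N) or (linear speed of trimmer_c above 0.8 m/s and contact force between the fingers and trimmer_c below 0.05 N)).
It fails at once if the drawer unit is pushed by the fingers with more than 45 N (contact force between the fingers and drawer_unit above 45 N).
It fails at once if the drawer is slammed (over 0.4 m/s in its last 30 mm) (value of joint top_drawer below 0.03 m and velocity of joint top_drawer below -0.4 m/s).
It also fails if it takes over 72 s, if anything falls off the work surface, if the arm or the gripper's body presses on something with over 40 N, if the wrist force passes 120 N, or if a joint passes its speed limit or range.

## Robot

A 7-joint arm with a two-finger parallel gripper is mounted at the origin on the work surface. World frame = base frame: x ahead of the robot, y to its left, z up, the work surface at z = 0. Lengths are in m, angles in rad, forces in N, time in s.
With the tool pointing down it reaches from about 0.4 to 0.925 m from the base axis. Payload 4.1 kg.
Tool frame: the origin (TCP) lies midway between the tips of the shut fingers; the grasp point (between the pads) lies 19 mm behind it; z points along the fingers, y is the line along which they close (so a half turn about z gives the same grasp; the last joint's range is limited). The gripper opens to 85 mm and grips with 20 to 120 N. Pads are 22 mm wide; open, the fingers measure 114 mm over their backs; the gripper's body (76 mm by 85 mm) begins 54 mm behind the grasp point. The pads swing forward as they close: fully open they stand 13 mm farther back than shut.
Start: joints at [-1.269, 0.398, 0.045, 1.537, -0.019, 1.207, -0.051], TCP at [0.254, 0.599, 0.231] pointing down, gripper open.
Joint ranges: [-2.82, 2.82], [-0.49, 2.23], [-1.37, 1.46], [0, 2.46], [-1.36, 4.5], [0.23, 2], [-2.94, 2.94]. Speed limits (rad/s): [2.57, 2.57, 3.14, 3.14, 3.14, 3.14, 3.14].

## Interface

Orientations are given as a 3x3 rotation matrix whose columns are the frame's x, y, z axes.
In Python, from workcell import r gives the robot as it stands. Calls block until the motion is done:
- r.move_pose(position, orientation): joint-space move of the TCP to a pose.
- r.move_linear(position, v=0.15, orientation=None): straight line of the TCP; orientation=None keeps the orientation; v is the mean speed in m/s.
- r.move_j(angles): joint-space move.
- r.gripper_to(opening, squeeze=None): opening from 0.0 (shut) to 1.0 (fully open); squeeze is the grip in N (None keeps the last); returns when the fingers have stopped.
- r.wait(seconds).
- r.inverse_kinematics(position, orientation): joint angles nearest the present ones, or None.
- r.get_state(): the state.
- r.snapshot(name): name is "scene" or "top"; returns a dict with "color" (384x512x3 uint8, blue, green, red), "range_z" (384x512 float32, m along the optical axis (not along the pixel's ray), 0 where there is no reading), "fx", "fy", "cx", "cy" (pixels), "rvec" (rotation vector, rad) and "tvec" (3), from world to camera coordinates, as OpenCV has them. Camera axes: x right, y down, z forward; pixel columns grow to the right and rows downward; lengths in m; the calibration is good to about 2 mm. A picture is of the moment at which its call begins.
A pose or a line that the arm cannot do raises r.PlanningError and nothing moves.
- r.finish_job(): hands the job in; it is judged then, once.
The state is a dict: "time_s": time; "q": joint angles; "qd": joint speeds; "tau": joint torques, N m; "tool_pos": TCP position; "tcp_rot": TCP orientation; "contact_force": force on the tool from outside, world axes, zero at the start; "moment": the same for the moment, N m; "opening": opening from 0.0 (shut) to 1.0 (fully open); "finger_force": force on a finger pad.
Only numpy, scipy, OpenCV 4.12 (cv2) and the standard library are available. Lean on these libraries where they do the work, as an engineer would, in place of code of your own. Each camera call takes 0.05 s, during which the arm holds its last target. There are 200 camera calls.

## Working session

There is one attempt and no reset: what is moved stays moved. The work goes in short steps, each a Python script; the robot and the scene stay as the last script left them, time stands still between calls to the robot, and variables do not carry over. Pictures are saved under pics/ and viewed, at most 10 in all, crops included, and the job is handed in when it is done.

```bash
mkdir -p pics; ls; cat > h.py <<'E'
import numpy as np, cv2
from workcell import r
def snap(n):
    s=r.snapshot(n); R=cv2.Rodrigues(np.array(s["rvec"],float))[0]; t=np.array(s["tvec"],float).ravel()
    z=s["range_z"].astype(float); v,u=np.mgrid[:z.shape[0],:z.shape[1]]
    P=np.stack([(u-s["cx"])/s["fx"]*z,(v-s["cy"])/s["fy"]*z,z],-1)
    W=(P-t)@R; W[z<=0]=np.nan
    return s,W
E
python3 - <<'E'
from h import *
for n in("scene","top"):
    s,W=snap(n); cv2.imwrite(f"pics/{n}0.png",s["color"]); np.save(n+"0.npy",W)
    R=cv2.Rodrigues(np.array(s["rvec"],float))[0]; print(n,-R.T@np.ravel(s["tvec"]),s["fx"])
print(r.get_state())
E
```

```text
pics
scene [1.10824263 0.70323216 1.25089056] 497.0719001800219
top [ 0.33785587 -0.04309899  1.03737216] 383.8635162962043
{'time_s': 0.1, 'q': array([-1.26899739,  0.39912047,  0.04506525,  1.53773657, -0.01870776,
        1.20690481, -0.05070308]), 'qd': array([-6.93464809e-05, -2.39054097e-03,  1.79993824e-03, -3.47662979e-03,
       -5.84599448e-04,  1.30007915e-03,  5.28835232e-04]), 'tau': array([ 3.79587538e-03, -4.76263618e+01,  1.37041591e+00, -2.54952317e+01,
        1.20144646e-02,  4.96493740e-03, -7.99205310e-06]), 'tool_pos': array([0.25337144, 0.59797376, 0.23037411]), 'tcp_rot': array([[-9.20780751e-01,  3.90080107e-01, -5.64545621e-04],
       [ 3.90080495e-01,  9.20779275e-01, -1.65359785e-03],
       [-1.25213719e-04, -1.74281931e-03, -9.99998473e-01]]), 'contact_force': array([-0.41561269, -0.0984214 ,  0.56357127]), 'moment': array([ 9.10146592e-05, -1.93303235e-02, -4.07434287e-02]), 'finger_force': 0.0, 'opening': 1.003837059420423}
```

View pics/scene0.png

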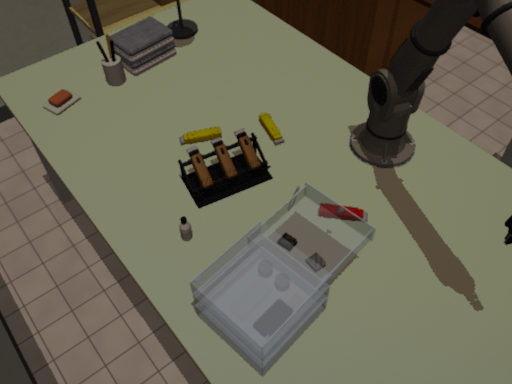

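View pics/top0.png

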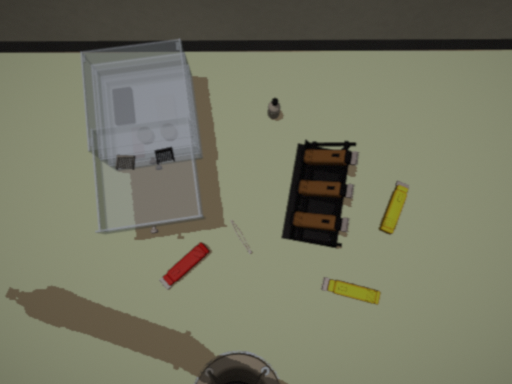

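The scene view shows the stand with three bronze trimmers at (202,168), (226,160) and (249,151). The drawer is open with a black comb at (287,241) and a grey one at (316,262). In the top view the bronze trimmers are at (328,157), (321,188) and (316,221), the tweezer at (242,237) and the bottle at (274,107). The red one at (186,264) and the yellow ones at (352,291) and (395,208) are decoys. Next I'll measure and enlarge the view.

```bash
python3 - <<'E'
from h import *
np.set_printoptions(precision=4,suppress=True)
c=cv2.imread("pics/top0.png"); W=np.load("top0.npy"); S=np.load("scene0.npy"); cs=cv2.imread("pics/scene0.png")
for nm,im,X in(("top",c,W),("scene",cs,S)):
    h=cv2.cvtColor(im,cv2.COLOR_BGR2HSV)
    m=((h[...,0]>5)&(h[...,0]<18)&(h[...,1]>120)&(h[...,2]>60)).astype(np.uint8)
    if nm=="top": m[:,:290]=0; m[:130]=0; m[250:]=0
    else: m[:130]=0; m[190:]=0; m[:,:185]=0; m[:,265:]=0
    n,l,st,ce=cv2.connectedComponentsWithStats(m)
    for i in range(1,n):
        if st[i,4]<60: continue
        p=X[l==i]; p=p[~np.isnan(p[:,0])]; q=p-p.mean(0); w,V=np.linalg.eigh(q.T@q)
        print(nm,st[i],ce[i],"mean",p.mean(0),"ax",V[:,2],"n",V[:,0],"rng",np.percentile(q@V[:,2],[2,98]), "z",p[:,2].min(),p[:,2].max())
for u,v in[(165,156),(126,163),(107,195),(178,195),(150,185),(150,213),(100,232),(200,219),(95,160),(190,100),(90,45),(182,42),(150,70),(154,230),(274,107),(242,237),(300,240),(288,237),(305,147),(340,244)]:
    print((u,v),np.nanmedian(W[v-1:v+2,u-1:u+2].reshape(-1,3),axis=0))
a=cv2.resize(c[30:260,70:220],None,fx=2.6,fy=2.6,interpolation=2); b=cv2.resize(c[130:260,275:405],None,fx=3,fy=3,interpolation=2)
o=np.zeros((598,390+390,3),np.uint8);o[:598,:390]=a;o[:390,390:]=b;cv2.imwrite("pics/crop1.png",o)
E
```

```text
top [305 150  40  12 426] [324.1737 155.5282] mean [ 0.6007 -0.2254  0.0979] ax [-0.1708 -0.8373  0.5195] n [0.1106 0.5076 0.8545] rng [-0.0503  0.0492] z 0.06811160926864665 0.1249208290176818
top [299 181  41  14 457] [319.0569 187.1991] mean [ 0.5191 -0.2087  0.0979] ax [-0.1734 -0.8352  0.5218] n [0.0923 0.5137 0.853 ] rng [-0.0512  0.0498] z 0.0677356185244152 0.1252720475949209
top [294 212  41  17 488] [313.5164 220.0266] mean [ 0.4371 -0.1913  0.0974] ax [-0.1726 -0.8357  0.5213] n [0.1033 0.5109 0.8534] rng [-0.0504  0.0509] z 0.06871534979530677 0.12666695444692763
scene [240 136  20  32 278] [249.4245 151.7014] mean [ 0.4387 -0.1911  0.096 ] ax [-0.1602 -0.8339  0.5281] n [0.0765 0.5229 0.849 ] rng [-0.0485  0.052 ] z 0.0653370841313617 0.12999855926572054
scene [216 144  21  33 291] [225.8007 160.5326] mean [ 0.5209 -0.2081  0.0963] ax [-0.1591 -0.8301  0.5345] n [0.1282 0.5195 0.8448] rng [-0.0486  0.0518] z 0.06659631734181232 0.1283970979541803
scene [191 153  21  34 309] [201.6278 169.7832] mean [ 0.603  -0.2244  0.0967] ax [-0.1682 -0.8368  0.521 ] n [0.1163 0.508  0.8535] rng [-0.0494  0.0521] z 0.06652063860895702 0.12654321736531962
(165, 156) [0.5901 0.165  0.1479]
(126, 163) [0.5752 0.2591 0.1455]
(107, 195) [0.5009 0.3041 0.1304]
(178, 195) [0.4983 0.1352 0.1312]
(150, 185) [0.5235 0.2027 0.1313]
(150, 213) [0.456  0.2001 0.1322]
(100, 232) [0.4098 0.2997 0.1708]
(200, 219) [0.4399 0.0816 0.1362]
(95, 160) [0.5762 0.3203 0.1708]
(190, 100) [0.7392 0.1105 0.1311]
(90, 45) [ 1.3928  0.7416 -0.6862]
(182, 42) [ 1.3906  0.2872 -0.6627]
(150, 70) [0.7914 0.1974 0.1857]
(154, 230) [0.4138 0.1847 0.151 ]
(274, 107) [ 0.7437 -0.1031  0.0711]
(242, 237) [ 0.4045 -0.0127  0.0017]
(300, 240) [ 0.3919 -0.1655  0.0369]
(288, 237) [ 0.401  -0.1343  0.024 ]
(305, 147) [ 0.6407 -0.1857  0.0428]
(340, 244) [ 0.3777 -0.2555  0.091 ]
```

View pics/crop1.png

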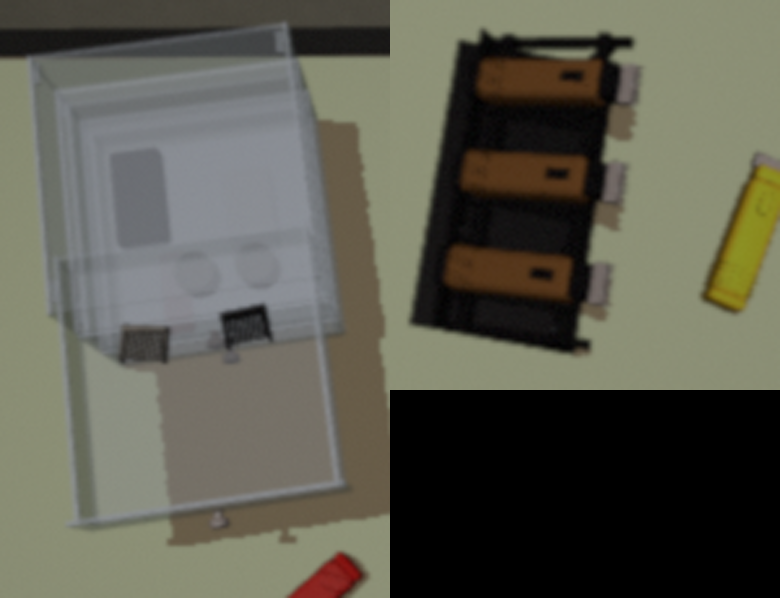

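The crop shows the three bronze bodies side by side in the stand, matching the description. They are 84 mm apart and sloping about 31.5°. The drawer combs are black at (245,326) and grey at (145,344), with free floor in front of them. Next I'll fit the drawer pose.

```bash
python3 - <<'E'
from h import *
np.set_printoptions(precision=4,suppress=True)
W=np.load("top0.npy"); S=np.load("scene0.npy"); c=cv2.imread("pics/top0.png")
for nm,X in(("top",W),("scene",S)):
    p=X.reshape(-1,3); p=p[~np.isnan(p[:,0])]
    d=p[(p[:,0]>.36)&(p[:,0]<.56)&(p[:,1]>.05)&(p[:,1]<.35)]
    print(nm,"zhist",np.histogram(d[:,2],bins=np.arange(.11,.2,.005)))
    f=d[(d[:,2]>.155)&(d[:,0]<.45)]
    for k in range(4):  # front-panel line x=a+b*y
        b,a=np.polyfit(f[:,1],f[:,0],1); e=f[:,0]-a-b*f[:,1]; f=f[abs(e)<max(2*e.std(),.003)]
    print(" front x=%.4f%+.4f*y n=%d sd=%.4f y %.3f..%.3f z<%.3f"%(a,b,len(f),e.std(),f[:,1].min(),f[:,1].max(),f[:,2].max()))
    for lo,hi in((.05,.16),(.24,.35)):
        w=d[(d[:,2]>.150)&(d[:,0]>.44)&(d[:,0]<.55)&(d[:,1]>lo)&(d[:,1]<hi)]
        for k in range(4):
            if len(w)<10: break
            b,a=np.polyfit(w[:,0],w[:,1],1); e=w[:,1]-a-b*w[:,0]; w=w[abs(e)<max(2*e.std(),.003)]
        if len(w)>9: print(" side y=%.4f%+.4f*x n=%d sd %.4f z<%.3f"%(a,b,len(w),e.std(),w[:,2].max()))
    # case front/roof
    q=p[(p[:,2]>.178)&(p[:,2]<.196)&(p[:,0]>.5)&(p[:,0]<.95)&(p[:,1]>.03)&(p[:,1]<.4)]
    if len(q): print(" case",len(q),cv2.minAreaRect(q[:,:2].astype(np.float32)*1000),np.median(q[:,2]))
h=cv2.cvtColor(c,cv2.COLOR_BGR2GRAY)
sub=h[148:172,112:182]
for nm,(u0,u1) in(("black",(150,180)),("grey",(114,140))):
    X=W[145:172,u0:u1]; g=h[145:172,u0:u1]; m=(g<(55 if nm=="black" else 95))&(abs(X[...,2]-.147)<.006)
    q=X[m]; print(nm,m.sum(),q.mean(0),q.min(0),q.max(0))
E
```

```text
top zhist (array([   0,    0,    3,  696, 3971,  176,   75,  116,  108,   89,   94,
        103,   99,  261,  206,   31,    0]), array([0.11 , 0.115, 0.12 , 0.125, 0.13 , 0.135, 0.14 , 0.145, 0.15 ,
       0.155, 0.16 , 0.165, 0.17 , 0.175, 0.18 , 0.185, 0.19 , 0.195]))
 front x=0.4516-0.1352*y n=388 sd=0.0016 y 0.071..0.307 z<0.189
 side y=0.0168+0.1366*x n=156 sd 0.0014 z<0.184
 side y=0.2414+0.1379*x n=277 sd 0.0010 z<0.180
 case 10303 ((676.9385375976562, 223.3152618408203), (371.2121276855469, 241.29176330566406), 7.633077144622803) 0.18572211208894576
scene zhist (array([   0,    0,    5,  400, 2267,  575,  140,  131,  128,  133,  143,
        124,  173,  212,  140,   56,    0]), array([0.11 , 0.115, 0.12 , 0.125, 0.13 , 0.135, 0.14 , 0.145, 0.15 ,
       0.155, 0.16 , 0.165, 0.17 , 0.175, 0.18 , 0.185, 0.19 , 0.195]))
 front x=0.4506-0.1362*y n=548 sd=0.0015 y 0.069..0.305 z<0.189
 side y=0.0147+0.1411*x n=183 sd 0.0012 z<0.186
 side y=0.2429+0.1367*x n=157 sd 0.0012 z<0.183
 case 9317 ((671.0638427734375, 220.18988037109375), (374.87408447265625, 243.20736694335938), 7.706855773925781) 0.18640889347538334
black 141 [0.5952 0.1683 0.1455] [0.5758 0.1468 0.141 ] [0.6115 0.1878 0.1514]
grey 189 [0.5775 0.2625 0.1456] [0.5614 0.2418 0.141 ] [0.5936 0.2836 0.1522]
```

```bash
cat >> h.py <<'E'
np.set_printoptions(precision=4,suppress=True)
n=np.array([.204*.53,.979*.53,.848]); n/=np.linalg.norm(n)
ty=np.array([.979,-.204,0]); ty/=np.linalg.norm(ty)
O={"a":np.array([.4363,-.1979,.0824]),"b":np.array([.5186,-.2150,.0824]),"c":np.array([.6008,-.2321,.0824])}
def rot(y,z): return np.stack([np.cross(y,z),y,z],1)
dx=np.array([np.cos(.1365),np.sin(.1365),0]); dy=np.array([-dx[1],dx[0],0]); ez=np.array([0,0,1.])
DF=np.array([.5514,.2050,.131])   # drawer floor origin as found
SG=1
def RS(): return rot(SG*ty,-n)
def RD(): return rot(SG*dx,-ez)
def grip_p(k,up=0): return O[k]+n*(-.013+up)
PL=DF-.06*dx+.012*dy
def F(N=12):
    a=[]
    for _ in range(N): r.wait(.04); a.append(r.get_state()["contact_force"])
    return np.mean(a,0),np.std(a,0)
E
python3 - <<'E'
import h; from h import *
for s in(1,-1):
    h.SG=s
    for k in "abc": print(s,k,[r.inverse_kinematics(grip_p(k,u),RS()) for u in(0,.07)])
    print("D",[r.inverse_kinematics(PL+z*ez,RD()) for z in(.003,.2)])
P=DF-.14*dx
for s in(1,-1): print([r.inverse_kinematics(P+a*dx+.03*ez,rot(s*dy,-ez)) for a in(-.02,.19)])
E
```

```text
1 a [array([-0.6718,  0.5073,  0.7925,  2.1572,  0.3061,  0.7177, -0.379 ]), array([-0.7675,  0.3829,  0.7997,  2.106 ,  0.3523,  0.9084, -0.4334])]
1 b [array([-0.5842,  0.6346,  0.7818,  1.9638,  0.18  ,  0.7659, -0.2358]), array([-0.6434,  0.5254,  0.7651,  1.9167,  0.2479,  0.9277, -0.2995])]
1 c [array([-0.452 ,  0.722 ,  0.6925,  1.7545,  0.1605,  0.8515, -0.1981]), array([-0.5165,  0.6447,  0.7053,  1.7103,  0.1858,  0.9861, -0.2193])]
D [array([-0.8674,  0.3181,  0.4637,  1.9336, -0.1755,  0.9291, -0.1817]), array([-0.9001,  0.1345,  0.4706,  1.6787, -0.0624,  1.3432, -0.2826])]
-1 a [array([-0.2947,  0.3911,  0.3156,  2.1487,  0.5947,  0.8334,  2.4886]), array([-0.3426,  0.2898,  0.2774,  2.0964,  0.5499,  1.0051,  2.5103])]
-1 b [array([-0.221 ,  0.5029,  0.2877,  1.9548,  0.5477,  0.8796,  2.5837]), array([-0.2637,  0.4174,  0.2574,  1.9072,  0.5195,  1.0294,  2.5983])]
-1 c [array([-0.1542,  0.6151,  0.2562,  1.7462,  0.5077,  0.9467,  2.6668]), array([-0.1931,  0.5425,  0.2316,  1.7012,  0.4906,  1.0794,  2.6769])]
D [array([-0.441 ,  0.2898, -0.0495,  1.9225,  0.0177,  0.9297,  2.7791]), array([-0.5555,  0.1263,  0.0814,  1.6704, -0.0105,  1.3453,  2.8057])]
[array([-0.7655,  0.0836,  0.2433,  2.1153, -0.0248,  0.9453,  1.1988]), array([-0.5556,  0.4401,  0.201 ,  1.6515, -0.0977,  1.0598,  1.3818])]
[array([-1.1104,  0.093 ,  0.6122,  2.1226, -0.0659,  0.9438, -1.8958]), array([-0.8695,  0.5108,  0.6458,  1.6603, -0.3392,  1.0851, -1.559 ])]
```

All poses are reachable with SG=1. I'll start by hefting the middle trimmer.

```bash
cat >> h.py <<'E'
def tare(k):
    f0,s0=F(); return f0,s0
def pick(k):
    f0,s0=F()
    r.move_linear(grip_p(k),v=.1); r.gripper_to(0,squeeze=60)
    g=r.get_state(); print(k,"grip opening",g["opening"],"ff",g["finger_force"],"pos err",g["tool_pos"]-grip_p(k))
    r.move_linear(grip_p(k,.07),v=.08); r.wait(.3)
    f1,s1=F(); g=r.get_state(); print(k,"dF",f1-f0,"sd",s1,"ff",g["finger_force"],"op",g["opening"],"t",g["time_s"])
    return f1-f0
def setback(k):
    r.move_linear(grip_p(k,.005),v=.1); r.move_linear(grip_p(k,.001),v=.03)
    r.gripper_to(.75); r.move_linear(grip_p(k,.07),v=.15)
E
python3 - <<'E'
from h import *
p=r.get_state()["tool_pos"]; r.move_linear(np.array([p[0],p[1],.40]),v=.25)
r.move_pose(grip_p("b",.15),RS()); r.gripper_to(.78,squeeze=60)
r.move_linear(grip_p("b",.07),v=.15); r.wait(.3)
pick("b")
s,W=snap("scene"); cv2.imwrite("pics/heftb.png",cv2.resize(s["color"][90:230,150:330],None,fx=3,fy=3))
E
```

```text
b grip opening 0.4131084938568391 ff 60.78757345676422 pos err [0.0006 0.0005 0.0006]
b dF [ 0.0182 -0.115  -2.5572] sd [0.4242 0.4606 0.3286] ff 60.060482025146484 op 0.41418325410456197 t 8.65
```

View pics/heftb.png

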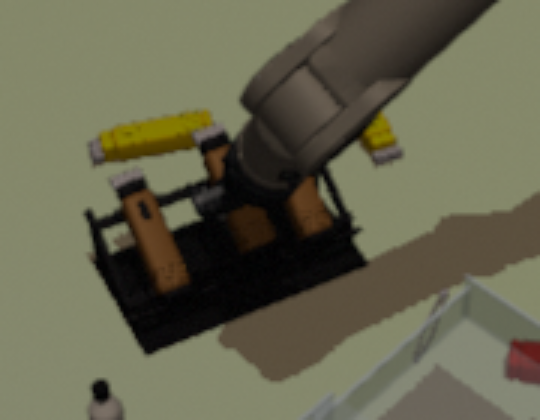

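The picture shows trimmer b held in the gripper above the stand at about (250,230), with a at (305,205) and c at (155,240) still in place. The reading is about 0.26 kg, which fits the heavy one. I'll average for longer, measure again over the drawer, and then lay it down.

```bash
python3 - <<'E'
from h import *
f,s=F(25); print("held in stand pose",f)
r.move_linear(grip_p("b",.17),v=.2)
r.move_pose(PL+.22*ez,RD()); r.wait(.4)
H=PL+.10*ez
r.move_linear(H,v=.15); r.wait(.3)
f,s=F(40); np.save("fh.npy",f); g=r.get_state(); print("held over drawer",f,"ff",g["finger_force"],"t",g["time_s"],g["tool_pos"]-H)
s,W=snap("top"); cv2.imwrite("pics/over.png",cv2.resize(s["color"][100:260,70:250],None,fx=3,fy=3))
E
```

```text
held in stand pose [ 0.2295 -0.1121 -2.9066]
held over drawer [-0.0734 -0.0551 -2.8201] ff 60.10986685752869 t 15.0667 [ 0.  0. -0.]
```

View pics/over.png

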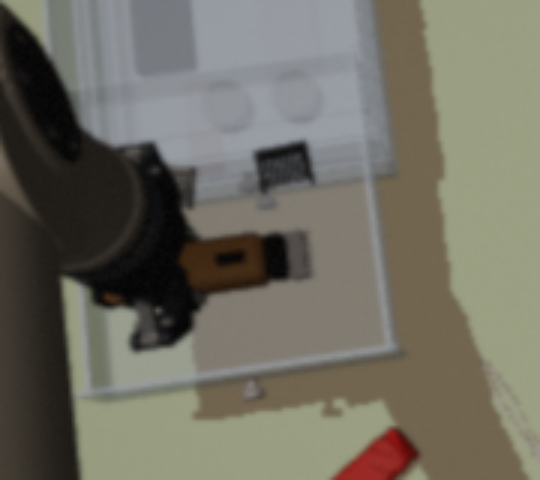

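The trimmer hangs level between the side walls, in front of the combs; in the picture the cutter is at (295,255), the black comb at (285,165) and the front panel at y≈370. About 2.85 N was measured at both poses, so b holds the pack. I'll lower it until the floor carries it.

```bash
python3 - <<'E'
from h import *
f0=np.load("fh.npy"); H=PL+.10*ez
r.move_linear(PL+.010*ez,v=.1)
z=.010
while z>-.003:
    z-=.001; r.move_linear(PL+z*ez,v=.03); f,s=F(6)
    if f[2]-f0[2]>1.2: break
print("touch z",z,f[2]-f0[2],r.get_state()["tool_pos"][2])
r.gripper_to(.62); r.wait(.4); r.move_linear(H,v=.12); r.wait(.3)
f,s=F(30); print("weight",f[2]-f0[2],"t",r.get_state()["time_s"])
r.move_pose(DF-.22*dx+.20*ez,rot(-dy,-ez)); r.gripper_to(0)
s,W=snap("top"); c=s["color"]; cv2.imwrite("pics/laid.png",cv2.resize(c[100:260,70:250],None,fx=3,fy=3))
h=cv2.cvtColor(c,cv2.COLOR_BGR2HSV); m=(h[...,0]>5)&(h[...,0]<18)&(h[...,1]>120)&(h[...,2]>60); m[:,:95]=0; m[:,200:]=0
p=W[m]; p=p[(p[:,2]>.1)]; print("body top",np.median(p,0),"z sd",p[:,2].std(),"local",(p.mean(0)-DF)@np.stack([dx,dy,ez],1)); print(r.get_state()["time_s"])
E
```

```text
touch z 0.004 8.636099757525887 0.1358477277293987
weight 2.7382881834831188 t 22.3833
body top [0.4897 0.2095 0.1633] z sd 0.001875314316846854 local [-0.0598  0.0126  0.0322]
24.7333
```

View pics/laid.png

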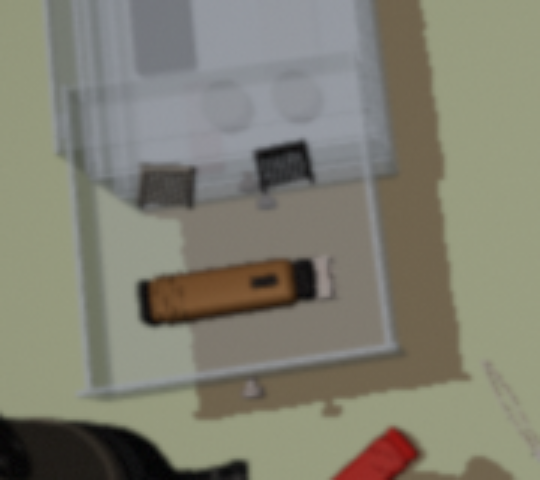

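The trimmer lies flat and released at (235,290), with its top 32 mm above the floor. The combs at (165,187) and (285,165) are clear. The re-weigh gave 2.74 N. Now I'll push the drawer in.

```bash
python3 - <<'E'
from h import *
B=DF+.031*ez
r.move_linear(B-.175*dx,v=.15); r.wait(.3); f0,_=F(10)
r.move_linear(B+(-.14+.145)*dx,v=.06)
f,_=F(5); print("mid",(f-f0)@dx)
x=.005; hit=0
while x<.075:
    x+=.003; r.move_linear(B+x*dx,v=.04); f,_=F(4); q=(f-f0)@dx
    if q<-6: hit=1; break
print("end x",x,q,hit,"t",r.get_state()["time_s"])
if hit:
    r.move_linear(B+(x-.08)*dx,v=.15); p=B+(x-.08)*dx; r.move_linear(p+.2*ez,v=.25)
    r.move_linear(p+.2*ez-.15*dx,v=.25)
s,W=snap("top"); c=s["color"]; np.save("end.npy",W); cv2.imwrite("pics/end.png",c)
s,S=snap("scene"); o=np.hstack([cv2.resize(c[20:260,70:420],(525,360)),cv2.resize(s["color"][120:360,170:380],(262,300))[:300].copy() if 0 else np.zeros((360,1,3),np.uint8)]); o=cv2.resize(c[20:260,70:420],(790,542)); cv2.imwrite("pics/endv.png",o)
h=cv2.cvtColor(c,cv2.COLOR_BGR2HSV); m=((h[...,0]>5)&(h[...,0]<18)&(h[...,1]>120)&(h[...,2]>60)).astype(np.uint8); m[:,:290]=0; m[:130]=0; m[250:]=0
k,l,st,ce=cv2.connectedComponentsWithStats(m)
for i in range(1,k):
    if st[i,4]>60: print(ce[i],W[l==i].mean(0))
E
```

```text
mid -0.8771078038249768
end x 0.04700000000000001 -9.988684602761145 1 t 35.9583
[324.0045 155.4955] [nan nan nan]
[313.6877 220.0079] [nan nan nan]
```

View pics/endv.png

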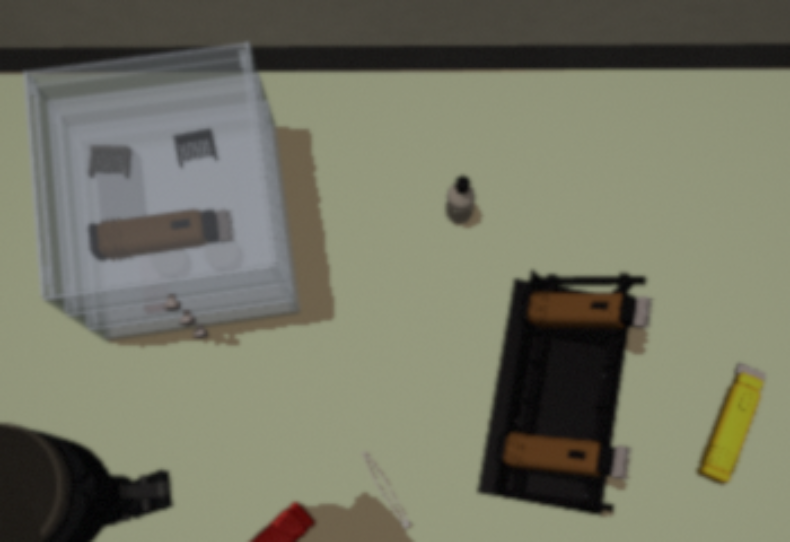

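The drawer is shut, with the trimmer flat at (160,232) and the combs at (110,160) and (195,147). The other two trimmers are in place at (575,310) and (550,455), and the bottle and tweezer are undisturbed. One last check that the top front lines up with the drawers below and the case.

```bash
python3 - <<'E'
from h import *
s,S=snap("scene")
for X in(np.load("end.npy"),S):
    q=(X.reshape(-1,3)-DF); q=q[~np.isnan(q[:,0])]; q=np.stack([q@dx,q@dy,q[:,2]+.131],1)
    for lo,hi in((.02,.06),(.07,.115),(.135,.165),(.165,.18),(.180,.189)):
        w=q[(abs(q[:,1])<.1)&(q[:,2]>lo)&(q[:,2]<hi)&(q[:,0]<.09)&(q[:,0]>-.05)]; w=w[abs(w[:,1])>.02]
        if len(w)>10: print(lo,hi,len(w),np.percentile(w[:,0],[2,10,50]))
E
```

```text
0.02 0.06 273 [0.055  0.0555 0.0562]
0.07 0.115 346 [0.0552 0.0555 0.0562]
0.135 0.165 269 [0.0551 0.0554 0.0561]
0.165 0.18 150 [0.0551 0.0555 0.0562]
0.18 0.189 1024 [0.0557 0.0582 0.0718]
0.18 0.189 712 [0.0523 0.0561 0.0715]
```

The top drawer's front is flush with the two shut drawers to within 0.2 mm, so it is home.

```bash
python3 -c "
from h import *
print(r.finish_job())"
```

```text
the job is handed in; nothing more can be done
None
```

I handed the job in: trimmer_b (about 0.28 kg, the only one I hefted since it read clearly in the battery-pack range) lies flat beside the combs in the fully shut top drawer, and nothing else was disturbed.

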